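# Trip the vise latch, open the jaw and take out the finished bearing block

### The arm

A 6-joint arm with a two-finger parallel gripper is mounted at the origin on the work surface. World frame = base frame: x ahead of the robot, y to its left, z up, the work surface at z = 0. Lengths are in mm, angles in rad, forces in N, time in s.
With the tool pointing down it reaches from about 400 to 925 mm from the base axis. Payload 12.5 kg.
Tool frame: the origin (TCP) lies midway between the tips of the shut fingers; the grasp point (between the pads) lies 19 mm behind it (env.tcp_to_grasp is the distance from the TCP to the grasp point, in mm); z points along the fingers, y is the line along which they close (so a half turn about z gives the same grasp; the last joint's range is limited). The gripper opens to 95 mm and grips with 3 to 60 N. Pads are 20 mm wide; open, the fingers measure 119 mm over their backs; the gripper's body (75 mm by 180 mm) begins 59 mm behind the grasp point.
Start: joints at [0.997, 0.491, 1.559, -0, 1.092, -0.106], TCP at [281.815, 557.878, 214.661] pointing down, gripper open.
Joint ranges: [-3.1, 3.1], [-0.84, 2.19], [0.05, 2.79], [-1.13, 4.28], [0.06, 2.93], [-2.69, 2.69]. Speed limits (rad/s): [2.22, 2.22, 2.79, 3.14, 3.14, 3.14].

### API

Orientations are given as [roll, pitch, yaw] about the fixed x, y, z axes, in that order (R = Rz(yaw) Ry(pitch) Rx(roll)).
In Python, from cell import env gives the robot as it stands. The module is installed in compiled form; this text tells all that it offers.
- The arm moves only by the tool step_arm, never from a script. Its argument "plan" is a list that holds one entry, the list of rows, each a list of 5 numbers: the shift along the tool's x, y, z in mm, then the turn about the tool's z in degrees, then the opening, from -1 (shut) to 1 (fully open). A call has 1 to 8 rows; each row is the pose to reach, as a shift and turn from the pose commanded when the call began, along the tool's axes at that moment; what a row does not reach only later rows make up. A row lasts 1/12 s, in which the tool goes at most 41.7 mm and 7.16 degrees, less where a joint would pass 70% of its speed; a pose out of reach is approached as far as the arm can. A call with a gripper value outside its range is refused whole. The fingers move at their own pace and stop on an object; the grip force is fixed at half the most. Time passes only in rows, so rows that repeat a pose let the fingers close. It gives the time, the measured TCP pose, the force, the opening and the grip force at its end, in the units of the state.
- env.state(): the state, without advancing time (a new reading comes with each control period).
- env.read_camera(name): name is "scene" or "side" or "wrist"; returns the picture (384x512x3 uint8, blue, green, red); there is no depth.
- env.get_calibration(name): a dict with "K" (3x3 intrinsics, pixels), "D" ([k1, k2, p1, p2, k3] as OpenCV has them; the pictures are not rectified), "extrinsics" (4x4, takes a point from world to camera coordinates). Camera axes: x right, y up, looking along -z (the intrinsics and any distortion apply to the point x, -y, -z); pixel columns grow to the right and rows downward; lengths in mm; the calibration is good to about 2 mm. A picture is of the moment at which its call begins: read the wrist's pose just before it. get_calibration takes no time and is no camera call; for the wrist camera it gives the pose at the moment of the call.
- env.job_done(): hands the job in; it is judged then, once.
The state is a dict: "t": time; "joints": joint angles; "qvel": joint speeds; "tau": joint torques, N m; "eef_pos": TCP position; "tcp_rot": TCP orientation; "ft_force": force on the tool from outside, world axes, zero at the start; "moment": the same for the moment, N m; "opening": opening from 0.0 (shut) to 1.0 (fully open); "grip_force": force on a finger pad.
Only numpy, scipy, OpenCV 4.12 (cv2) and the standard library are available. Lean on these libraries where they do the work, as an engineer would, in place of code of your own. Each camera call takes 0.05 s, during which the arm holds its last target. There are 200 camera calls.

### The job

Take the release pin from its holder and push it down the access holes of the vise to find and trip the hidden latch (it is under only one of the two holes), then put the pin back in its holder. Push the freed jaw fully open, draw the finished block out from under the fixed jaw's lip and lift it out. Set it down gently, upright and flat, on the rubber pad in the tray's empty compartment, without disturbing the finished block already in the tray.

Things in the scene. Friction and masses are not known exactly. Their poses are not given: they have to be found in the camera images.
- vise: Steel vise bolted to the bench. Origin: on the bench, under the clamped block; x = the way the jaw opens, y across. Bed x -98 to +147, 110 wide, top 32 above the bench; bolt flanges at x = -80 and +125 reach y = +-75. Jaws 100 wide, tops 72 above the bench: fixed jaw x -89 to -22, sliding jaw (closed) x +22 to +82. Each jaw's nose is a lip over 10 mm of the block's base flange.
- jaw (a joint): Opening of the sliding jaw in m: 0 = closed and latched (it will not budge), 0.055 = fully open at its end stop. When the latch is tripped it springs open by itself by about 20 mm and stays; from there it must be pushed (up to about 15 N) and stays where it is left.
- lug (a point): Centre of the upright steel lug on the sliding jaw, meant to be pushed: 12 thick (x), 44 wide (y), 72 to 112 above the bench. Moves with the jaw; closed it is at x = +74 in the vise, 47 mm clear of the block's upper part. Axes as the vise.
- hole_a (a point): Mouth centre (72 above the bench) of a vertical round access hole, 12 mm wide, in the fixed jaw at x = -62, y = +28 in the vise. 20 mm down lies a steel end: under one of the two holes (it varies) the latch plunger, springy (4 N at first touch, 9 N at its 12 mm end of travel), tripping after about 6 to 7 mm: push it 10 mm; under the other a fixed plug that does not give.
- hole_b (a point): Mouth centre of the other, outwardly identical access hole, at x = -62, y = -28 in the vise. The latch may be here instead.
- pin_handle (a point): Centre of the release pin's handle: dark upright cylinder, 16 diameter, 50 tall. Below it a collar (28 diameter, 5 thick) and a steel shaft 6 diameter, 60 long: shaft end 90 below this point, collar top 25 below. z runs up the pin. 70 g. Starts upright in the holder, collar resting on the holder's top.
- holder_mouth (a point): Centre of the top face of the pin's holder, a fixed black block 70 x 70 x 70 with a vertical through hole 14 wide. With the pin seated its handle centre is 30 mm above this point.
- block_center (a point): Centre of the aluminium block in the vise, 35 above its underside. Flange 64 (x) x 60 (y) x 14 tall; upper part 42 (x) x 50 (y), up to 70. About 0.4 kg. In the vise its axes are the vise's; it stands on the bed, 30 proud of the jaws: grip it there across y. It lifts only once the jaw is open and it has been slid 11 mm or more (15 to 20 is good) to vise +x, clear of the fixed lip.
- mate_center (a point): Centre of an identical finished block that already stands in the other compartment of the tray, 35 above its underside. Not to be disturbed.
- tray: Fixed grey tray on the bench, 225 (x) x 115 (y) x 28 tall, walls and floor 5 thick, with a divider across the middle: two compartments about 105 x 105, centred 55 either side of the origin along x. Origin: centre of its underside.
- pad_center (a point): Centre of the top face (8 above the bench) of the black rubber pad, 92 x 92 x 3, in the empty compartment of the tray; axes as the tray. The block goes here; its centre then is 35 above this point.
Not all that is in view belongs to the job. There is more than one size of the part that bears pin_handle; the job needs the largest.

How it is judged:
By the outcome, as a careful person would: the job done as asked, in the order asked, and still so for the second after the job is handed in, with the robot touching nothing.
It also fails if it takes over 72 s, if anything falls off the work surface, if the arm or the gripper's body presses on something with over 40 N, if the wrist force passes 120 N, or if a joint passes its speed limit or range.

## Working session

There is one attempt and no reset: what is moved stays moved. The work goes in short steps, Python scripts to look and compute and a tool call to move; the robot and the scene stay as the last step left them, time stands still between calls to the robot, and variables do not carry over. Pictures are saved under pics/ and viewed, at most 12 in all, crops included, and the job is handed in when it is done.

Besides the shell and the picture viewer there is one more tool, called after ">>>" as name(argument=value, ...) on one line, values as JSON. step_arm: Moves the arm, as the interface text tells. Its arguments: {"type":"object","properties":{"plan":{"type":"array"}},"required":["plan"]}

```bash
mkdir -p pics; cat > h.py <<'E'
from cell import env
import numpy as np, cv2
def save(n,f): 
    im=env.read_camera(n); cv2.imwrite(f,im); return im
def cal(n):
    c=env.get_calibration(n); return np.array(c["K"],float),np.array(c["D"],float),np.array(c["extrinsics"],float)
def ray(c,uv):
    K,D,E=c; p=cv2.undistortPoints(np.array([[uv]],float),K,D)[0,0]
    d=E[:3,:3].T@np.array([p[0],-p[1],-1.]); o=-E[:3,:3].T@E[:3,3]; return o,d
def onz(c,uv,z):
    o,d=ray(c,uv); return o+d*(z-o[2])/d[2]
def proj(c,P):
    K,D,E=c; q=E[:3,:3]@np.array(P,float)+E[:3,3]; q=np.array([q[0],-q[1],-q[2]])
    return cv2.projectPoints(q[None],np.zeros(3),np.zeros(3),K,D)[0][0,0]
E
python3 - <<'E'
from h import *
a=save("scene","pics/s0.png"); b=save("side","pics/d0.png"); c=save("wrist","pics/w0.png")
cv2.imwrite("pics/s0b.png",cv2.resize(a,(800,600),interpolation=cv2.INTER_CUBIC))
cv2.imwrite("pics/d0b.png",cv2.resize(b,(800,600),interpolation=cv2.INTER_CUBIC))
for n in ("scene","side","wrist"):
    k=cal(n); print(n,k[0].round(1).tolist(),k[1],(-k[2][:3,:3].T@k[2][:3,3]).round(0))
print(env.state(), env.tcp_to_grasp)
E
```

```text
scene [[382.1, 0.0, 256.3], [0.0, 382.1, 193.2], [0.0, 0.0, 1.0]] [-0.06791739  0.          0.          0.          0.        ] [948. -42. 779.]
side [[422.6, 0.0, 250.2], [0.0, 422.6, 184.2], [0.0, 0.0, 1.0]] [-0.03394694  0.          0.          0.          0.        ] [ 449. -807.  811.]
wrist [[282.3, 0.0, 258.6], [0.0, 282.3, 192.0], [0.0, 0.0, 1.0]] [-0.04977955  0.          0.          0.          0.        ] [211. 594. 384.]
{'t': 0.15, 'joints': array([ 9.97412183e-01,  4.91398194e-01,  1.55931175e+00,  9.26975788e-06,
        1.09171797e+00, -1.05619611e-01]), 'qvel': array([-0.00038964, -0.001332  , -0.00089247,  0.00043612, -0.00040257,
       -0.00253958]), 'tau': array([ 1.70081585e-03, -6.12890267e+01, -2.58274162e+01,  6.92891772e-02,
        4.73392848e-02, -8.91390300e-05]), 'eef_pos': array([281.69636793, 557.7126754 , 214.20943181]), 'tcp_rot': array([-3.14076292e+00, -9.62322988e-05,  2.67382380e+00]), 'ft_force': array([ 0.91721489, -0.02905015, -0.97945896]), 'moment': array([ 0.02065649, -0.03642728, -0.00748093]), 'grip_force': 0.0, 'opening': 0.9997419772605355} 18.8
```

View pics/s0b.png

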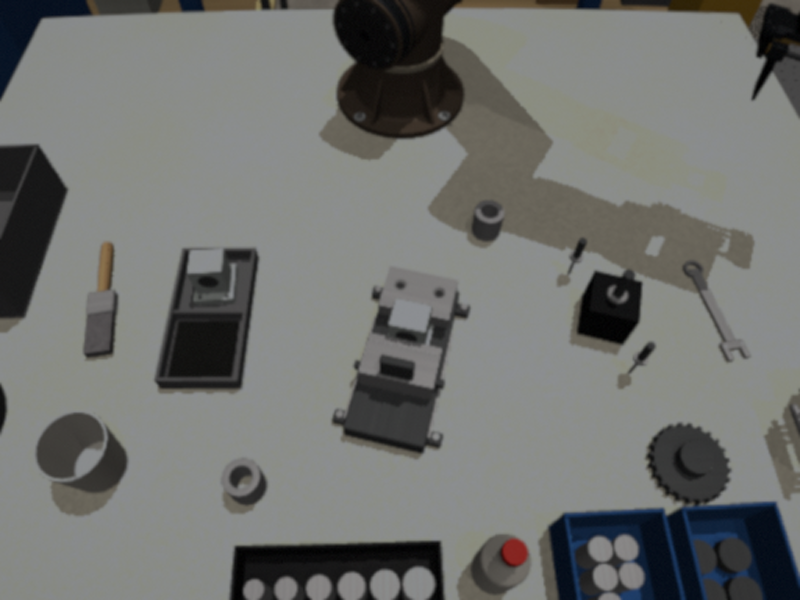

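View pics/d0b.png

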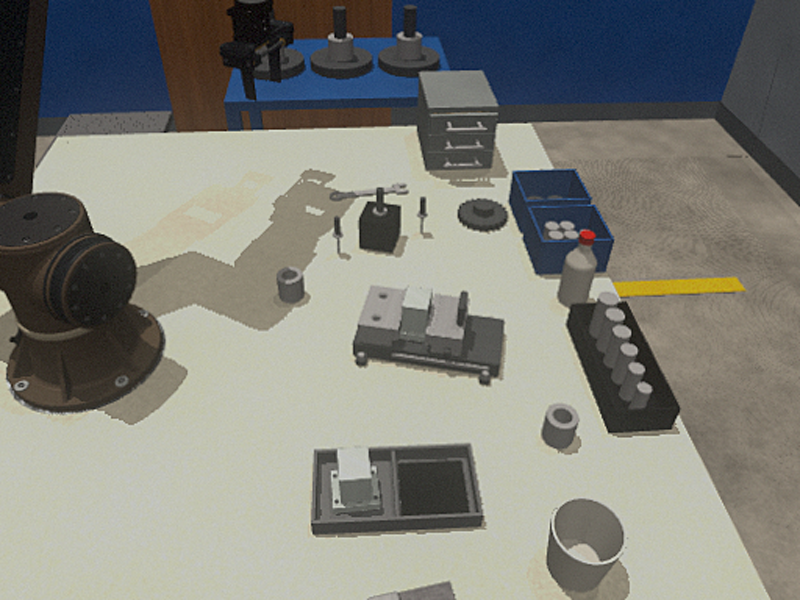

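Scene (800x600 picture): the handle candidates are the pin in the black holder (620,290) and two small pins at (578,250) and (645,352). The one in the holder is the largest and is my choice. The vise is at about (405,350), holes at (400,285) and (440,293), tray at (208,315) with the empty pad at (203,348). I'll check with close crops.

```bash
python3 - <<'E'
import cv2,numpy as np
s=cv2.imread("pics/s0.png"); d=cv2.imread("pics/d0.png")
def cr(im,x,y,w,h,k): return cv2.resize(im[y:y+h,x:x+w],(w*k,h*k),interpolation=cv2.INTER_CUBIC)
A=cr(s,205,160,100,75,4);A2=cr(s,350,140,100,75,4);B=cr(d,210,120,100,75,4);B2=cr(d,220,175,100,75,4)
cv2.imwrite("pics/c1.png",cv2.convertScaleAbs(np.vstack([np.hstack([A,A2]),np.hstack([B,B2])]),alpha=1.5))
E
```

```text
(no output)
```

View pics/c1.png

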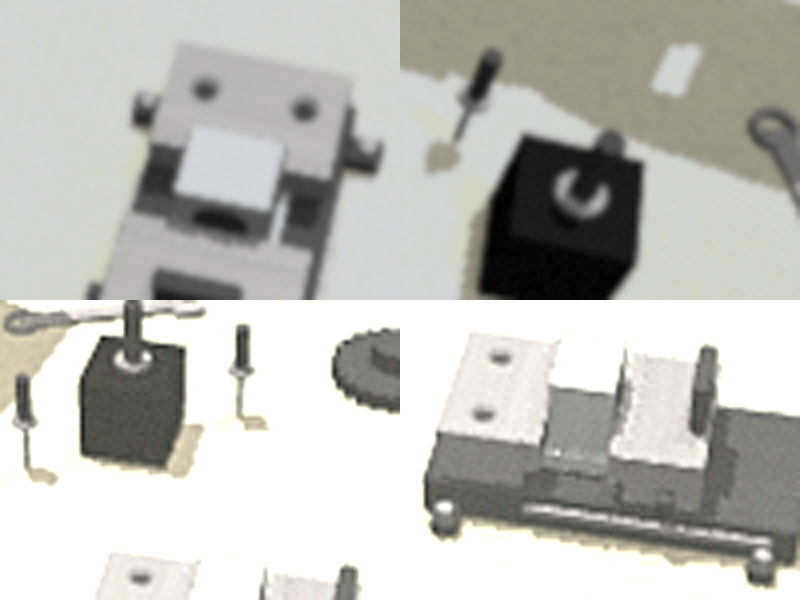

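The crop confirms it: the large pin with a wide collar stands in the holder. Scene pixels: holder top corners (381,173), (411,180), (409,199), (377.5,193); holes (256,182) and (281,187). I'll fit the poses.

```bash
cat > fit.py <<'E'
from h import *
from scipy.optimize import least_squares
S,D=cal("scene"),cal("side")
def fit(obs,x0,name):
    def f(p):
        c,s=np.cos(p[2]),np.sin(p[2]); r=[]
        for cam,q,uv in obs:
            P=[p[0]+c*q[0]-s*q[1],p[1]+s*q[0]+c*q[1],q[2]]; r+=list(proj(cam,P)-uv)
        return r
    o=least_squares(f,x0,x_scale=[100,100,1],loss="soft_l1"); print(name,o.x.round(3),"deg",np.degrees(o.x[2]).round(1),np.round(o.fun,1)); return o.x
if __name__=="__main__":
    p=onz(S,(268,185),72); 
    fit([(S,[-62,-28,72],(256.25,182)),(S,[-62,28,72],(281.25,187)),(D,[-62,28,72],(245,189.25)),(D,[-62,-28,72],(241.25,203)),
     (S,[-89,-50,72],(250,170.75)),(S,[-89,50,72],(293,179.25)),(D,[-89,50,72],(237.5,183.5)),(D,[-89,-50,72],(230,208.25))],[p[0],p[1],0.],"vise")
    p=onz(S,(395,187),70)
    fit([(S,[-35,-35,70],(381.25,173.25)),(S,[-35,35,70],(410.75,180.5)),(S,[35,35,70],(409,199)),(S,[35,-35,70],(377.5,193.25)),
      (D,[-35,35,70],(235.75,129.5)),(D,[35,35,70],(256.75,131.75)),(D,[35,-35,70],(255.5,147.25)),(D,[-35,-35,70],(230,145.75))],[p[0],p[1],0],"holder")
    k=1.5625
    p=onz(S,(208/k,315/k),28)
    fit([(S,[-112.5,-57.5,28],np.array((183,249))/k),(S,[-112.5,57.5,28],np.array((258,249))/k),(S,[112.5,57.5,28],np.array((240,385))/k),(S,[112.5,-57.5,28],np.array((157,382))/k),
     (D,[-112.5,57.5,28],np.array((315,450))/k),(D,[112.5,57.5,28],np.array((473,444))/k),(D,[112.5,-57.5,28],np.array((482,520))/k),(D,[-112.5,-57.5,28],np.array((313,527))/k)],[p[0],p[1],0],"tray")
E
python3 fit.py
```

```text
vise [ 5.58068e+02 -5.88300e+00 -2.51000e-01] deg -14.4 [-0.4  0.3 -0.5  0.1  0.6 -1.3  0.3 -0.9 -1.1 -0.2 -0.3 -0.3 -0.2 -2.1
 -0.6 -1.7]
holder [ 5.14771e+02  2.88691e+02 -3.01000e-01] deg -17.2 [-1.2 -0.3 -0.1 -0.4 -0.2  7.1 -0.6  5.3 -0.3 -1.9  0.1 -1.2 -3.6 -4.3
 -0.3 -6. ]
tray [ 5.01189e+02 -2.98726e+02 -2.10000e-02] deg -1.2 [-0.6 -0.2 -1.8 -0.4 -2.2 -2.  -2.4 -0.2  0.3 -1.5 -0.2 -1.5  2.2 -3.7
 -0.3 -3.4]
```

```bash
python3 - <<'E'
from fit import *
print(onz(S,(395.5,188.25),74),onz(D,(243.25,135.5),74))
print("holder bottom dark front corners", onz(S,((480-400)/4+350,140+293/4),0))
# tool yaw currently and image axes
print(env.state()['tcp_rot'])
c=cal("wrist"); print(proj(c,[525,282,75]))
E
```

```text
[514.92182832 290.48757744  74.        ] [513.52528092 280.51978047  74.        ]
holder bottom dark front corners [536.67056779 248.94503421   0.        ]
[-3.14076292e+00 -9.62322988e-05  2.67382380e+00]
[168.93855611 398.62302875]
```

>>> step_arm(plan=[[[-330, -137, 0, -12.4, 0], [-330, -137, 0, -12.4, 0], [-330, -137, 0, -12.4, 0], [-330, -137, 0, -12.4, 0], [-330, -137, 0, -12.4, 0], [-330, -137, 0, -12.4, 0], [-330, -137, 0, -12.4, 0], [-330, -137, 0, -12.4, 0]]])

```text
t: 0.82
eef_pos: [498.9, 304.4, 214.6]
tcp_rot: [-3.142, -0.0, 2.89]
ft_force: [-0.3, 0.9, -0.3]
opening: 0.519
grip_force: 0.0
```

>>> step_arm(plan=[[[0, 0, 0, 0, 0], [0, 0, 0, 0, 0]]])

```text
t: 0.98
eef_pos: [499.0, 304.5, 214.3]
tcp_rot: [-3.141, -0.0, 2.887]
ft_force: [-0.4, 1.5, 0.2]
opening: 0.503
grip_force: 0.0
```

```bash
python3 - <<'E'
from h import *
a=save("wrist","pics/w1.png"); print(env.state()['eef_pos'],proj(cal("wrist"),[515,287,125]),proj(cal("wrist"),[499,304.5,105]))
cv2.imwrite("pics/w1b.png",cv2.convertScaleAbs(cv2.resize(a,(800,600),interpolation=cv2.INTER_CUBIC),alpha=1.4))
E
```

```text
[498.07244115 305.67825906 214.35811494] [244.0062467  214.92850437] [257.21100076 189.80407605]
```

View pics/w1b.png

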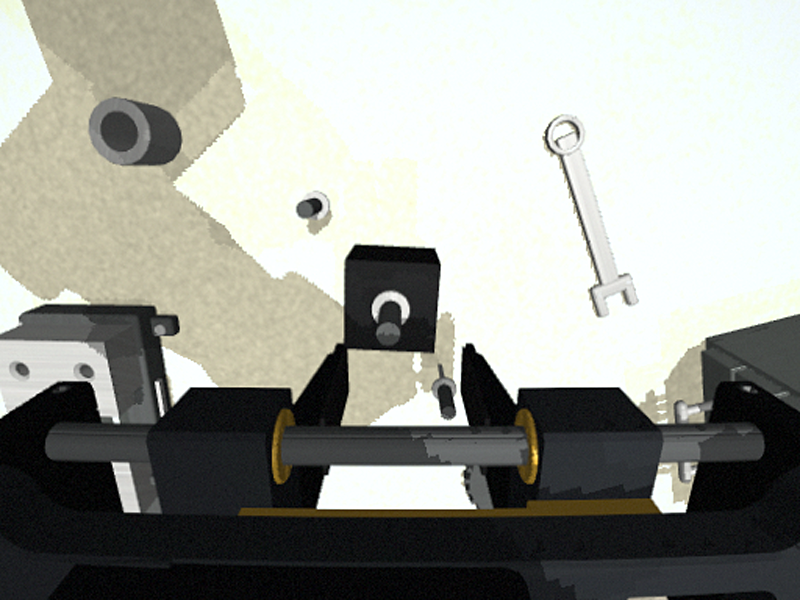

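```bash
cat >> h.py <<'E'
def tool(d,yaw): # world dx,dy -> tool x,y (tool down)
    c,s=np.cos(yaw),np.sin(yaw); return np.round([c*d[0]+s*d[1], s*d[0]-c*d[1]],1)
E
python3 - <<'E'
from h import *
c=cal("wrist"); k=1.5625
a=onz(c,(388/k,333/k),125); b=onz(c,(390/k,309/k),75); print(a,b)
s=env.state(); print(s['eef_pos'],s['tcp_rot'][2],tool(((a+b)/2)[:2]-[499,304.5],2.89))
# holes seen in wrist
print(onz(c,(84/k,371/k),72),onz(c,(18/k,369/k),72))
E
```

```text
[514.23374487 291.595592   125.        ] [514.39262815 291.33098208  75.        ]
[498.07244115 305.67825906 214.35811494] 2.8883747451861495 [-18.1  -8.8]
[504.16656236  40.39934972  72.        ] [488.99409169 -14.44835683  72.        ]
```

Handle top is at (388,333), on a white collar at (390,310). The vise holes show at (84,371) and (18,369). I'll centre over the handle and descend.

>>> step_arm(plan=[[[-18, -9, 0, 0, 0], [-18, -9, 40, 0, 0], [-18, -9, 80, 0, 0], [-18, -9, 120, 0, 0], [-18, -9, 128, 0, 0], [-18, -9, 128, 0, -1], [-18, -9, 128, 0, -1], [-18, -9, 128, 0, -1]]])

```text
t: 1.7
eef_pos: [513.9, 294.0, 88.9]
tcp_rot: [3.14, 0.003, 2.891]
ft_force: [0.2, 0.4, -0.2]
opening: 0.349
grip_force: 0.0
```

>>> step_arm(plan=[[[0, 0, 0, 0, -1], [0, 0, 0, 0, -1], [0, 0, 0, 0, -1]]])

```text
t: 1.95
eef_pos: [513.6, 293.2, 88.1]
tcp_rot: [3.14, 0.002, 2.89]
ft_force: [-2.7, 0.3, 8.4]
opening: 0.163
grip_force: 30.0
```

>>> step_arm(plan=[[[0, 0, -40, 0, -1], [0, 0, -80, 0, -1], [0, 0, -115, 0, -1], [-88, -239, -115, 0, -1], [-88, -239, -115, 0, -1], [-88, -239, -115, 0, -1], [-88, -239, -115, 0, -1], [-88, -239, -115, 0, -1]]])

```text
t: 2.62
eef_pos: [534.0, 83.9, 202.3]
tcp_rot: [3.141, 0.001, 2.891]
ft_force: [1.1, -0.0, -0.5]
opening: 0.16
grip_force: 30.0
```

>>> step_arm(plan=[[[-18, -48, 0, 1, -1], [-18, -48, 0, 1, -1], [-18, -48, 0, 1, -1], [-18, -48, 0, 1, -1]]])

```text
t: 2.95
eef_pos: [539.7, 34.7, 201.9]
tcp_rot: [3.141, 0.0, 2.871]
ft_force: [0.2, -0.4, -1.3]
opening: 0.162
grip_force: 30.0
```

```bash
python3 - <<'E'
from h import *
s=env.state(); print(s['eef_pos'],s['tcp_rot'],s['opening'])
c=cal("wrist"); np.savez("pics/c2.npz",a=c[0],b=c[1],c=c[2])
a=save("wrist","pics/w2.png")
cv2.imwrite("pics/w2b.png",cv2.convertScaleAbs(cv2.resize(a[60:360,56:456],(800,600),interpolation=cv2.INTER_CUBIC),alpha=1.3))
E
```

```text
[539.66945914  34.68046835 201.92956619] [3.14116886e+00 2.51644701e-04 2.87128495e+00] 0.1620153269896757
```

View pics/w2b.png

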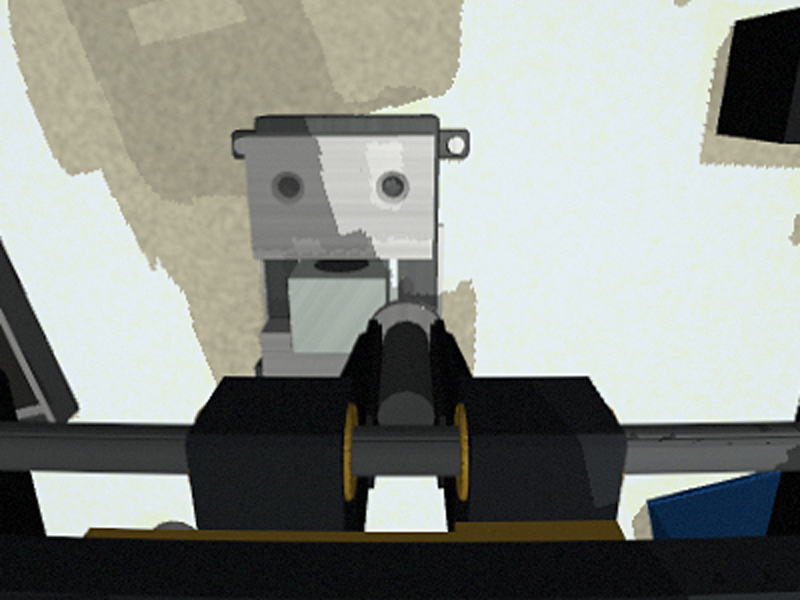

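Crop (2x, offset 56,60): holes at (393,186) and (288,186); jaw back corners (246,135) and (438,130); block top (289–386, 278–353). The pin is held upright.

```bash
python3 - <<'E'
from fit import *
z=np.load("pics/c2.npz"); c=(z['a'],z['b'],z['c'])
f=lambda u,v:(u/2+56,v/2+60)
a=onz(c,f(393,186),72);b=onz(c,f(288,186),72); print(a,b,np.hypot(*(a-b)[:2]),np.degrees(np.arctan2((a-b)[1],(a-b)[0]))-90)
# also fit with pin handle top: known to be at tcp axis
h=onz(c,f(405,408),201.9+37); cc=onz(c,f(404,318),201.9-13); print("handle top, collar",h,cc)
v=fit([(c,[-62,28,72],f(393,186)),(c,[-62,-28,72],f(288,186)),(c,[-89,-50,72],f(246,135)),(c,[-89,50,72],f(438,130)),(c,[-21,-25,102],f(289,278)),(c,[-21,25,102],f(386,278)),(c,[21,25,102],f(386,353)),(c,[21,-25,102],f(289,353))],[558,-4,-.25],"v")
y=env.state()['tcp_rot'][2]; print(tool(a[:2]-[539.7,34.7],y),tool(b[:2]-a[:2],y))
E
```

```text
[505.77590159  38.00820644  72.        ] [490.68623792 -15.91861414  72.        ] 55.99821360799768 -15.632545321849221
handle top, collar [539.67435195  34.97673892 238.9       ] [534.31284145  36.17787348 188.9       ]
v [ 5.58084e+02 -5.72400e+00 -2.80000e-01] deg -16.1 [ 0.4  0.3  0.4 -0.  -0.8 -0.4 -0.8  2.7 -1.  -0.8  0.2 -0.3  0.3  0.3
  1.1 -0.2]
[33.6 -5.8] [  0.2 -56. ]
```

>>> step_arm(plan=[[[33.6, -5.8, 0, 0, -1], [33.6, -5.8, 20, 0, -1], [33.6, -5.8, 40, 0, -1], [33.6, -5.8, 40, 0, -1], [33.6, -5.8, 48, 0, -1], [33.6, -5.8, 56, 0, -1], [33.6, -5.8, 62, 0, -1], [33.6, -5.8, 66, 0, -1]]])

```text
t: 3.67
eef_pos: [505.9, 38.4, 135.2]
tcp_rot: [3.142, -0.0, 2.873]
ft_force: [1.4, -0.1, -1.5]
opening: 0.162
grip_force: 30.0
```

>>> step_arm(plan=[[[0, 0, 2, 0, -1], [0, 0, 4, 0, -1], [0, 0, 6, 0, -1], [0, 0, 8, 0, -1], [0, 0, 8, 0, -1]]])

```text
t: 4.08
eef_pos: [506.9, 37.9, 129.3]
tcp_rot: [3.141, 0.003, 2.873]
ft_force: [-2.6, -0.6, 18.6]
opening: 0.165
grip_force: 30.0
```

Hole A is a rigid plug (18.6 N at first contact), so I'll try hole B.

>>> step_arm(plan=[[[0, 0, -20, 0, -1], [0, 0, -35, 0, -1], [0, -30, -35, 0, -1], [0, -56, -35, 0, -1], [0, -56, -35, 0, -1], [0, -56, -20, 0, -1], [0, -56, -12, 0, -1], [0, -56, -6, 0, -1]]])

```text
t: 4.75
eef_pos: [490.7, -15.7, 132.9]
tcp_rot: [3.142, -0.001, 2.873]
ft_force: [0.6, 1.2, -0.4]
opening: 0.163
grip_force: 30.0
```

>>> step_arm(plan=[[[0, 0, 2, 0, -1], [0, 0, 5, 0, -1], [0, 0, 7, 0, -1], [0, 0, 7, 0, -1]]])

```text
t: 5.08
eef_pos: [491.0, -15.6, 126.8]
tcp_rot: [3.141, 0.0, 2.873]
ft_force: [-1.6, 0.3, 2.6]
opening: 0.167
grip_force: 30.0
```

>>> step_arm(plan=[[[0, 0, 2, 0, -1], [0, 0, 4, 0, -1], [0, 0, 6, 0, -1], [0, 0, 8, 0, -1], [0, 0, 8, 0, -1]]])

```text
t: 5.5
eef_pos: [491.1, -15.7, 118.9]
tcp_rot: [3.141, 0.001, 2.873]
ft_force: [-2.1, 1.3, 6.2]
opening: 0.164
grip_force: 30.0
```

```bash
python3 - <<'E'
from h import *
s=env.state(); print(s['eef_pos'],s['ft_force'])
a=save("scene","pics/s1.png")
cv2.imwrite("pics/s1b.png",cv2.resize(a[140:300,200:320],(600,800)[:2] if 0 else (450,600),interpolation=cv2.INTER_CUBIC))
E
```

```text
[491.06144452 -15.67279878 118.9493856 ] [-2.09219741  1.30866879  6.15316721]
```

View pics/s1b.png

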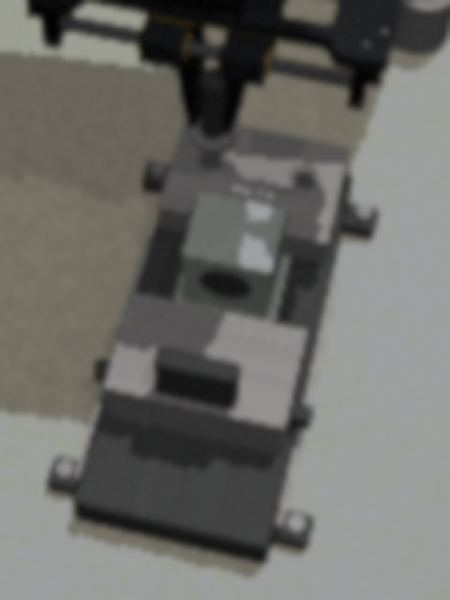

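The jaw has sprung open: the gap beyond the block grew, and the lug's lower edge moved from row 242 to 248. Next I return the pin.

>>> step_arm(plan=[[[0, 0, -30, 0, -1], [0, 0, -60, 0, -1], [0, 0, -80, 0, -1], [60, 304, -80, 0, -1], [60, 304, -80, 0, -1], [60, 304, -80, 0, -1], [60, 304, -80, 0, -1], [60, 304, -80, 0, -1]]])

```text
t: 6.22
eef_pos: [506.1, 194.1, 198.9]
tcp_rot: [3.141, 0.001, 2.873]
ft_force: [1.3, -0.1, 0.2]
opening: 0.165
grip_force: 30.0
```

```bash
python3 - <<'E'
from h import *
S=cal("scene"); y=-.271
for j in (0,20): print(proj(S,[558+np.cos(y)*(74+j),-5.5+np.sin(y)*(74+j),72]))
s=env.state(); print(s['eef_pos'],s['tcp_rot'],s['joints'],tool(np.array([513.7,293.3])-s['eef_pos'][:2],s['tcp_rot'][2]))
E
```

```text
[254.18082965 239.8949896 ]
[251.77927484 248.82234085]
[506.10174795 194.05172428 198.91788296] [3.14123952e+00 5.85468880e-04 2.87275347e+00] [ 2.44243778e-01  3.90972546e-01  1.78235311e+00  2.46208137e-05
  9.67583579e-01 -1.05772743e+00] [19.  97.7]
```

>>> step_arm(plan=[[[19, 98, 0, 0, -1], [19, 98, 0, 0, -1], [19, 98, 0, 0, -1], [19, 98, 20, 0, -1], [19, 98, 20, 0, -1]]])

```text
t: 6.63
eef_pos: [512.6, 292.4, 176.0]
tcp_rot: [-3.139, -0.003, 2.875]
ft_force: [-0.5, -0.9, -1.7]
opening: 0.162
grip_force: 30.0
```

```bash
python3 - <<'E'
from h import *
s=env.state(); print(s['eef_pos'],s['tcp_rot'])
c=cal("wrist");a=save("wrist","pics/w3.png"); print(proj(c,[514.3,291.4,70]), proj(c,[s['eef_pos'][0],s['eef_pos'][1],s['eef_pos'][2]-78]))
cv2.imwrite("pics/w3b.png",cv2.convertScaleAbs(cv2.resize(a[120:270,156:356],(800,600),interpolation=cv2.INTER_CUBIC),alpha=2.2))
E
```

```text
[512.58399546 292.37175314 175.9661479 ] [-3.13931730e+00 -2.87430255e-03  2.87516821e+00]
[257.82899302 191.62995395] [258.2438643  198.20332891]
```

View pics/w3b.png

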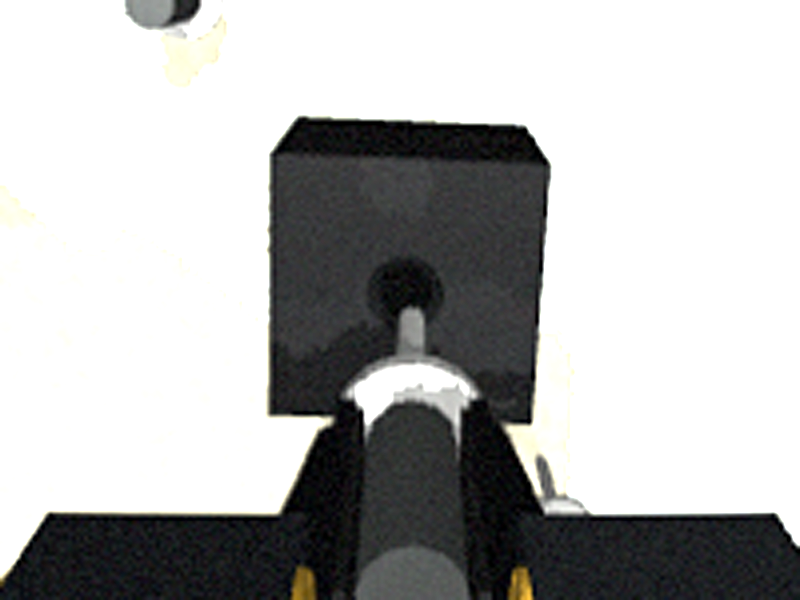

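The hole is at crop (405,290) and the pin tip at (412,308), so they line up to within about 2.5 mm. I'll correct and lower.

>>> step_arm(plan=[[[-2.6, -0.4, 0, 0, -1], [-2.6, -0.4, 20, 0, -1], [-2.6, -0.4, 40, 0, -1], [-2.6, -0.4, 60, 0, -1], [-2.6, -0.4, 76, 0, -1], [-2.6, -0.4, 83, 0, -1], [-2.6, -0.4, 86, 0, -1], [-2.6, -0.4, 86, 0, -1]]])

```text
t: 7.35
eef_pos: [516.9, 290.0, 93.1]
tcp_rot: [3.141, 0.0, 2.872]
ft_force: [0.5, -0.1, -0.8]
opening: 0.159
grip_force: 30.0
```

>>> step_arm(plan=[[[0, 0, 1, 0, -1], [0, 0, 2, 0, -1], [0, 0, 2, 0, -1]]])

```text
t: 7.6
eef_pos: [516.7, 290.4, 91.4]
tcp_rot: [3.141, 0.001, 2.873]
ft_force: [0.1, 0.6, -0.1]
opening: 0.165
grip_force: 30.0
```

>>> step_arm(plan=[[[0, 0, 1.5, 0, -1], [0, 0, 2.5, 0, -1], [0, 0, 3.2, 0, -1], [0, 0, 3.2, 0, -1]]])

```text
t: 7.93
eef_pos: [516.5, 290.4, 88.0]
tcp_rot: [3.141, 0.0, 2.873]
ft_force: [-1.6, -0.0, 5.5]
opening: 0.163
grip_force: 30.0
```

>>> step_arm(plan=[[[0, 0, 0, 0, -0.4], [0, 0, 0, 0, -0.2], [0, 0, 0, 0, -0.1], [0, 0, 0, 0, 0], [0, 0, -30, 0, 0], [0, 0, -70, 0, 0], [0, 0, -112, 0, 0], [0, 0, -112, 0, 0]]])

```text
t: 8.6
eef_pos: [518.8, 291.4, 206.7]
tcp_rot: [3.135, 0.008, 2.873]
ft_force: [0.3, 0.6, 0.6]
opening: 0.5
grip_force: 0.0
```

```bash
python3 - <<'E'
from h import *
s=env.state(); print(s['eef_pos'],s['tcp_rot'],s['opening'])
c=cal("wrist");a=save("wrist","pics/w4.png")
print("expect top/collar",proj(c,[516,291,125]),proj(c,[516,291,75]))
b=a[120:270,156:356]; m=cv2.resize(b,(400,300)); 
S=cal("scene");d=save("scene","pics/s2.png"); e=cv2.resize(d[160:235,350:450],(400,300))
v=cv2.resize(d[155:305,205:305],(400,600),interpolation=cv2.INTER_CUBIC)
cv2.imwrite("pics/m4.png",cv2.convertScaleAbs(np.hstack([np.vstack([m,e]),v]),alpha=1.4))
E
```

```text
[518.78771424 291.43693481 206.74499806] [3.13489447 0.00830302 2.87281973] 0.5004003699284688
expect top/collar [256.21062686 193.46742877] [256.21677562 179.87146392]
```

View pics/m4.png

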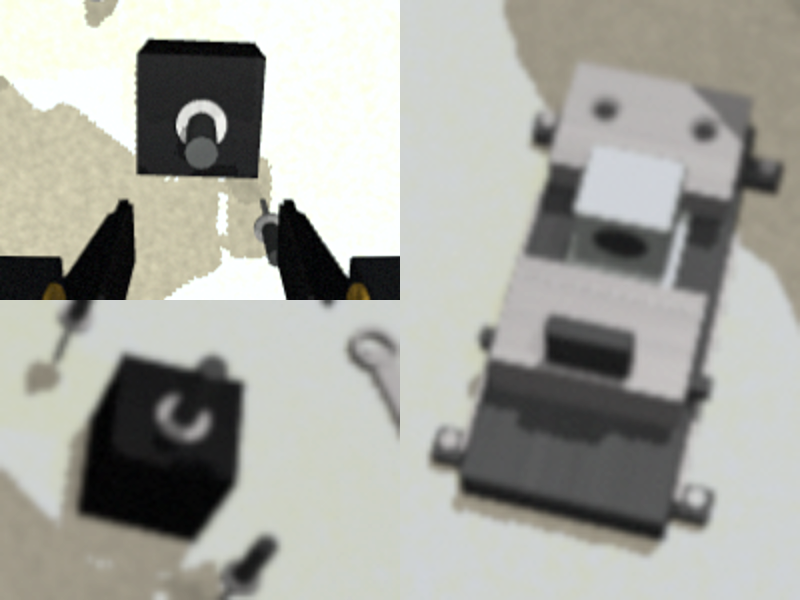

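The pin is back upright with its collar on the holder (left panels), and the jaw has sprung partly open (right panel). Next I push the lug.

>>> step_arm(plan=[[[-170, -275, 0, 0, -1], [-170, -275, 0, 0, -1], [-170, -275, 0, 0, -1], [-170, -275, 0, 0, -1], [-170, -275, 0, 0, -1], [-170, -275, 0, 0, -1], [-170, -275, 0, 0, -1], [-170, -275, 0, 0, -1]]])

```text
t: 9.37
eef_pos: [607.1, -23.0, 197.5]
tcp_rot: [-3.141, -0.003, 2.872]
ft_force: [1.0, 0.5, -0.1]
opening: 0.021
grip_force: 0.0
```

>>> step_arm(plan=[[[0, 0, 0, 0, -1], [0, 0, 0, 0, -1]]])

```text
t: 9.53
eef_pos: [606.8, -21.5, 197.4]
tcp_rot: [-3.141, -0.003, 2.87]
ft_force: [-0.3, 0.6, 0.0]
opening: 0.004
grip_force: 0.0
```

```bash
cat >> h.py <<'E'
VO=np.array([557.95,-5.6]); VY=np.radians(-15.5); c_,s_=np.cos(VY),np.sin(VY)
def v2w(x,y): return VO+[c_*x-s_*y,s_*x+c_*y]
def go(x,y,z): # tool shift to vise point
    s=env.state(); print(s['eef_pos'].round(1),s['tcp_rot'].round(3),s['ft_force'].round(1)); return tool(v2w(x,y)-s['eef_pos'][:2],s['tcp_rot'][2]),round(s['eef_pos'][2]-z,1)
E
python3 -c "
from h import *
print(go(52,0,84))"
```

```text
[606.8 -21.5 197.4] [-3.141e+00 -3.000e-03  2.870e+00] [-0.3  0.6  0. ]
(array([-0.7,  2.2]), np.float64(113.4))
```

>>> step_arm(plan=[[[0, 2, 40, 0, -1], [0, 2, 75, 0, -1], [0, 2, 100, 0, -1], [0, 2, 113, 0, -1], [0, 2, 113, 0, -1], [-15, 2, 113, 0, -1], [-22, 2, 113, 0, -1], [-28, 2, 113, 0, -1]]])

```text
t: 10.2
eef_pos: [634.5, -24.4, 86.5]
tcp_rot: [3.141, -0.002, 2.874]
ft_force: [-3.3, 3.4, -1.5]
opening: 0.005
grip_force: 2.4
```

>>> step_arm(plan=[[[-5, 0, 0, 0, -1], [-10, 0, 0, 0, -1], [-15, 0, 0, 0, -1], [-20, 0, 0, 0, -1], [-25, 0, 0, 0, -1], [-28, 0, 0, 0, -1], [-30, 0, 0, 0, -1]]])

```text
t: 10.78
eef_pos: [662.9, -32.4, 86.6]
tcp_rot: [3.141, -0.002, 2.873]
ft_force: [-7.2, 4.9, 0.8]
opening: 0.005
grip_force: 3.9
```

```bash
python3 -c "
from h import *
print(go(113,0,84))"
```

```text
[662.9 -32.4  86.6] [ 3.141e+00 -2.000e-03  2.873e+00] [-7.2  4.9  0.8]
(array([-4.7, -2.2]), np.float64(2.6))
```

>>> step_arm(plan=[[[-2, 0, 0, 0, -1], [-4, 0, 0, 0, -1], [-6, 0, 0, 0, -1], [-6, 0, 0, 0, -1]]])

```text
t: 11.12
eef_pos: [665.4, -33.1, 86.5]
tcp_rot: [-3.141, -0.01, 2.873]
ft_force: [-23.5, 8.6, 10.8]
opening: 0.007
grip_force: 12.3
```

>>> step_arm(plan=[[[25, 0, 0, 0, -1], [58, 0, 0, 0, -1], [58, 0, -40, 0, 0], [58, 0, -70, 0, 1], [105, 0, -70, 0, 1], [115, 0, -70, 0, 1], [115, 0, -70, 0, 1], [115, 0, -70, 0, 1]]])

```text
t: 11.78
eef_pos: [559.0, -4.3, 157.7]
tcp_rot: [3.141, 0.003, 2.873]
ft_force: [-0.1, -1.3, 0.3]
opening: 0.368
grip_force: 0.0
```

```bash
python3 - <<'E'
from h import *
print(go(0,0,64), env.state()['opening'])
c=cal("wrist"); a=save("wrist","pics/w5.png")
for x in (-21,21):
  for y in (-25,25): print((x,y),proj(c,[*v2w(x,y),102]).round(0))
s=save("scene","pics/s3.png")
l=cv2.resize(a[150:350,156:356],(400,400),interpolation=cv2.INTER_CUBIC); r=cv2.resize(s[180:280,205:305],(400,400),interpolation=cv2.INTER_CUBIC)
cv2.imwrite("pics/m5.png",cv2.convertScaleAbs(np.hstack([l,r]),alpha=1.5))
E
```

```text
[559.   -4.3 157.7] [3.141e+00 3.000e-03 2.873e+00] [-0.1 -1.3  0.3]
(array([ 0.6, -1.5]), np.float64(93.7)) 0.36839375504468375
(-21, -25) [226. 181.]
(-21, 25) [287. 181.]
(21, -25) [227. 228.]
(21, 25) [285. 228.]
```

View pics/m5.png

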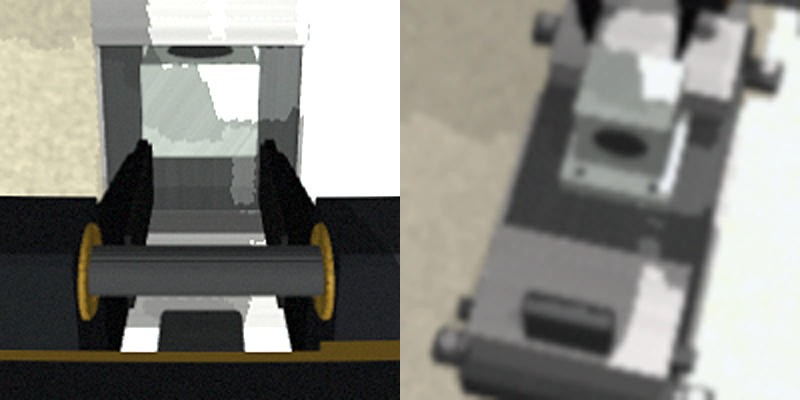

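Left panel: block top at px (226–285, 182–228), matching the prediction. Right panel: jaw fully open. I'll open the fingers, descend and grip.

>>> step_arm(plan=[[[0.5, -1.5, 0, 0, 1], [0.5, -1.5, 0, 0, 1], [0.5, -1.5, 0, 0, 1], [0.5, -1.5, 30, 0, 1], [0.5, -1.5, 60, 0, 1], [0.5, -1.5, 80, 0, 1], [0.5, -1.5, 90, 0, 1], [0.5, -1.5, 92, 0, 1]]])

```text
t: 12.55
eef_pos: [557.2, -5.8, 62.6]
tcp_rot: [-3.141, -0.003, 2.873]
ft_force: [0.2, 0.5, 0.4]
opening: 0.982
grip_force: 0.0
```

>>> step_arm(plan=[[[0, 0, 0, 0, 0.3], [0, 0, 0, 0, 0.15], [0, 0, 0, 0, 0.1], [0, 0, 0, 0, 0.05], [0, 0, 0, 0, 0], [0, 0, 0, 0, -0.2], [0, 0, 0, 0, -1], [0, 0, 0, 0, -1]]])

```text
t: 13.22
eef_pos: [557.8, -5.9, 64.7]
tcp_rot: [3.142, 0.0, 2.873]
ft_force: [-0.4, -0.3, 3.1]
opening: 0.525
grip_force: 30.0
```

```bash
python3 -c "
from h import *
print(go(17,0,64),env.state()['opening'],env.state()['grip_force'])"
```

```text
[557.8  -5.9  64.7] [3.142 0.    2.873] [-0.4 -0.3  3.1]
(array([-17.1,   0.2]), np.float64(0.7)) 0.5254844786642032 30.00048816204071
```

>>> step_arm(plan=[[[-3, 0, 0, 0, -1], [-6, 0, 0, 0, -1], [-10, 0, 0, 0, -1], [-14, 0, 0, 0, -1], [-17.5, 0, 0, 0, -1], [-17.5, 0, 0, 0, -1]]])

```text
t: 13.72
eef_pos: [574.2, -10.3, 64.7]
tcp_rot: [3.142, -0.002, 2.873]
ft_force: [-4.2, 1.2, 6.3]
opening: 0.524
grip_force: 30.0
```

>>> step_arm(plan=[[[0, 0, -3, 0, -1], [0, 0, -8, 0, -1], [0, 0, -16, 0, -1], [0, 0, -30, 0, -1], [0, 0, -50, 0, -1], [0, 0, -80, 0, -1], [0, 0, -100, 0, -1], [0, 0, -100, 0, -1]]])

```text
t: 14.38
eef_pos: [576.2, -10.6, 168.8]
tcp_rot: [3.141, 0.007, 2.873]
ft_force: [0.4, -0.5, -3.3]
opening: 0.523
grip_force: 30.0
```

>>> step_arm(plan=[[[-125, -265, 0, -14.2, -1], [-125, -265, 0, -14.2, -1], [-125, -265, 0, -14.2, -1], [-125, -265, 0, -14.2, -1], [-125, -265, 0, -14.2, -1], [-125, -265, 0, -14.2, -1], [-125, -265, 0, -14.2, -1], [-125, -265, 0, -14.2, -1]]])

```text
t: 15.05
eef_pos: [624.5, -305.6, 162.7]
tcp_rot: [-3.14, -0.0, 3.117]
ft_force: [-1.2, 1.0, -4.6]
opening: 0.527
grip_force: 30.0
```

>>> step_arm(plan=[[[0, 0, 0, 0, -1], [0, 0, 0, 0, -1]]])

```text
t: 15.22
eef_pos: [624.1, -298.7, 163.0]
tcp_rot: [3.14, -0.002, 3.12]
ft_force: [-0.6, 0.6, -4.1]
opening: 0.526
grip_force: 30.0
```

```bash
python3 - <<'E'
from h import *
s=env.state(); print(s['eef_pos'],s['tcp_rot'],s['ft_force'])
c=cal("wrist"); np.savez("pics/c6.npz",a=c[0],b=c[1],c=c[2]); a=save("wrist","pics/w6.png")
cv2.imwrite("pics/w6b.png",cv2.convertScaleAbs(cv2.resize(a[0:300,56:456],(800,600),interpolation=cv2.INTER_CUBIC),alpha=1.6,beta=20))
E
```

```text
[ 624.07610409 -298.7311686   163.00200616] [ 3.14010728e+00 -1.81980172e-03  3.11975198e+00] [-0.56376707  0.64973686 -4.13764159]
```

View pics/w6b.png

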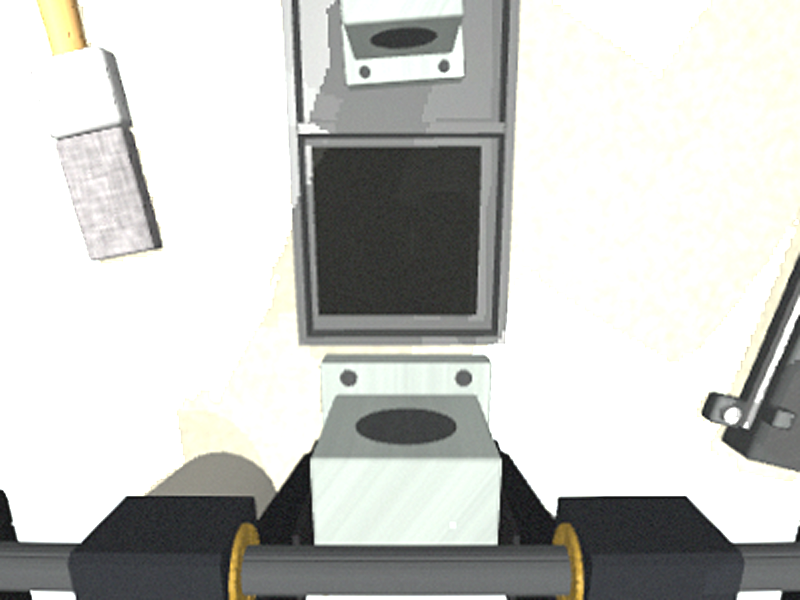

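The pad's crop corners (2x, offset 56,0) are (313,146), (482,146), (478,314) and (318,314). The held block is upright.

```bash
python3 - <<'E'
from fit import *
z=np.load("pics/c6.npz"); c=(z['a'],z['b'],z['c']); f=lambda u,v:(u/2+56,v/2)
p=fit([(c,[-46,-46,8],f(313,146)),(c,[-46,46,8],f(482,146)),(c,[46,46,8],f(478,314)),(c,[46,-46,8],f(318,314)),
 (c,[55,57,28],f(503,343)),(c,[55,-57.5,28],f(299,343))],[560,-299,0],"pad")
s=env.state(); print(s['eef_pos'],s['tcp_rot'],tool(p[:2]-s['eef_pos'][:2],s['tcp_rot'][2]))
# check block in hand: flange front-edge bottom / top corners vs prediction
e=np.array([624.1,-298.7]); 
for q in ([-32,-30,163-32.7+14],[-32,30,163-32.7+14]): print(proj(c,[e[0]+q[0],e[1]+q[1],q[2]])*2-[112,0])
E
```

```text
pad [ 5.53821e+02 -3.00373e+02 -1.70000e-02] deg -1.0 [-0.3  0.6  0.6  0.1  0.2  0.6  1.   1.1 -0.2 -2.7 -2.1 -2.1]
[ 624.31208595 -297.97335135  163.49965313] [ 3.14040700e+00 -1.38014036e-03  3.12092378e+00] [70.4 -3.9]
[315.85738359 362.11010563]
[490.00565689 358.18315299]
```

>>> step_arm(plan=[[[40, -3.3, 0, 0, -1], [70, -3.3, 0, 0, -1], [70, -3.3, 20, 0, -1], [70, -3.3, 50, 0, -1], [70, -3.3, 80, 0, -1], [70, -3.3, 100, 0, -1], [70, -3.3, 110, 0, -1], [70, -3.3, 115, 0, -1]]])

```text
t: 15.93
eef_pos: [554.5, -299.3, 48.2]
tcp_rot: [3.14, -0.002, 3.122]
ft_force: [-1.2, -1.0, -2.8]
opening: 0.523
grip_force: 30.0
```

>>> step_arm(plan=[[[0, 0, 1, 0, -1], [0, 0, 2, 0, -1], [0, 0, 2, 0, -1]]])

```text
t: 16.18
eef_pos: [555.3, -301.0, 48.5]
tcp_rot: [-3.141, 0.002, 3.121]
ft_force: [1.0, 0.2, -4.7]
opening: 0.524
grip_force: 30.0
```

>>> step_arm(plan=[[[0, 0, 1, 0, -1], [0, 0, 2, 0, -1], [0, 0, 3, 0, -1], [0, 0, 4, 0, -1], [0, 0, 4, 0, -1]]])

```text
t: 16.6
eef_pos: [554.6, -300.9, 43.3]
tcp_rot: [3.141, -0.0, 3.12]
ft_force: [0.1, -0.6, -3.1]
opening: 0.526
grip_force: 30.0
```

>>> step_arm(plan=[[[0, 0, 0.6, 0, -1], [0, 0, 1.2, 0, -1], [0, 0, 1.8, 0, -1], [0, 0, 1.8, 0, -1]]])

```text
t: 16.93
eef_pos: [554.6, -300.9, 41.4]
tcp_rot: [3.141, -0.0, 3.121]
ft_force: [0.9, 0.3, -4.1]
opening: 0.522
grip_force: 30.0
```

>>> step_arm(plan=[[[0, 0, 0.4, 0, -1], [0, 0, 0.8, 0, -1], [0, 0, 1.2, 0, -1], [0, 0, 1.2, 0, -1]]])

```text
t: 17.27
eef_pos: [554.7, -300.9, 40.7]
tcp_rot: [-3.142, 0.0, 3.121]
ft_force: [-1.1, -0.4, 1.5]
opening: 0.52
grip_force: 30.0
```

Contact. I'll release and rise.

>>> step_arm(plan=[[[0, 0, 0, 0, 0.2], [0, 0, 0, 0, 0.4], [0, 0, 0, 0, 0.6], [0, 0, 0, 0, 0.7], [0, 0, 0, 0, 0.7], [0, 0, -15, 0, 0.7], [0, 0, -50, 0, 0.7], [0, 0, -90, 0, 0.7]]])

```text
t: 17.93
eef_pos: [553.8, -300.4, 129.6]
tcp_rot: [3.139, -0.004, 3.121]
ft_force: [0.6, -0.1, -0.4]
opening: 0.849
grip_force: 0.0
```

>>> step_arm(plan=[[[-40, 0, -40, 0, 0.7], [-80, 0, -60, 0, 0.7], [-80, 0, -60, 0, 0.7], [-80, 0, -60, 0, 0.7]]])

```text
t: 18.27
eef_pos: [637.9, -302.7, 193.0]
tcp_rot: [-3.139, 0.005, 3.122]
ft_force: [1.4, 0.2, 0.3]
opening: 0.851
grip_force: 0.0
```

```bash
python3 - <<'E'
from h import *
s=env.state(); print(s['eef_pos'],s['opening'],s['ft_force'])
a=save("wrist","pics/w7.png"); d=save("side","pics/d7.png")
l=cv2.resize(a[0:300,106:406],(400,400)); r=cv2.resize(d[110:360,190:440],(400,400),interpolation=cv2.INTER_CUBIC)
cv2.imwrite("pics/m7.png",cv2.convertScaleAbs(np.hstack([l,r]),alpha=1.2))
E
```

```text
[ 637.89396956 -302.71361081  193.04767634] 0.8508387231980078 [1.3634931  0.17050247 0.28571754]
```

View pics/m7.png

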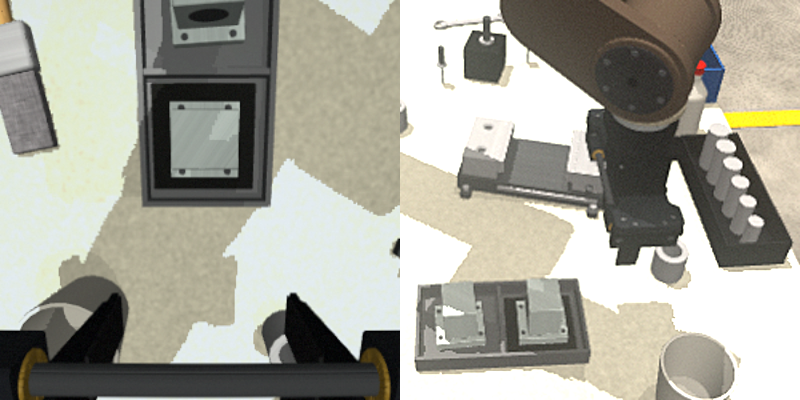

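The block stands upright and centred on the pad at (205,140). The mate is untouched, the pin is in its holder and the jaw is open.

```bash
python3 -c "
from cell import env
print(env.job_done())"
```

```text
the job is handed in; nothing more can be done
None
```

The job is handed in at about 18 s of the 72 s: the latch was under hole B, the pin is back in its holder, the jaw is fully open, and the block stands upright on the pad with the other block untouched.

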